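# Clear the breading board: lamp arm aside, basket on its hook

### The job

Make room on the wooden board for breading: ease the lamp's arm gently round to the lamp's own side until neither arm nor head is over the board any more, and hang the steamer basket by the middle of its handle on the long hook of the utensil stand, so that it hangs freely and level. Leave the plate on the board, the bowl, the mug and the spice jar where they are.

Things in the scene. Friction and masses are not known exactly. Their poses are not given: they have to be found in the camera images.
- board: Fixed butcher-block board, brown with pale strips along two edges, 360 (its x) x 400 (its y) x 40 mm high. Origin at the centre of its underside. The lamp stands on the counter beside its +y edge.
- lamp_arm (a joint): Swivel of the lamp's arm about the upright column, rad, range -0.7 to 1.6. The arm's level tube reaches out from the column along the lamp base's -x at 0; growing values swing it counter-clockwise seen from above, which is over the board. It stays where it is left: friction about 0.15 N m, so about 1 N at the tube. At the start 0.75 to 1.35.
- lamp_hinge (a point): Point on the swivel axis (vertical) at the height of the arm's tube, 315 mm above the counter. Its axes turn with the arm: the arm points along its -x. Black hub of 34 mm diameter, capped up to 29 mm above this point; behind it a 52 mm stub with a friction knob.
- lamp_tube (a point): Point on the axis of the bare steel arm tube (14 mm diameter, level, 315 mm up), 200 mm out from the swivel axis. The tube is bare from 17 to 265 mm out; it can be pinched from above or pushed from the side here. Axes turn with the arm, x along the tube.
- lamp_head (a point): Centre of the lamp's round black head (90 mm diameter, from 36 mm to 8 mm below the tube's axis, mounted under a 22 mm boss), 280 mm out from the swivel axis and 20 mm below the tube's axis.
- basket: Loose perforated stainless steamer basket, round, 120 mm diameter, 72 mm high, about 0.3 kg, standing upright on the board. Origin at the centre of its underside; the fixed arched handle lies in its y-z plane.
- basket_bar (a point): Middle of the handle's straight level top bar: round bar of 8 mm diameter, its axis 140 mm above the basket's underside, straight for 50 mm to either side along its y; from its ends the handle slopes down to the rim. Axes as the basket's.
- hook_stand: Fixed utensil stand: dark round wooden foot (170 mm diameter, 16 mm high), steel column 16 mm thick and 292 mm high, cross bar along its y, 268 mm up, with a ladle and a wooden turner hanging at 115 mm to either side. Origin on the counter at the column's axis. In the middle a long J hook of 9 mm steel rod reaches out along its -x.
- hook_seat (a point): Where the axis of the handle's bar lies when it rests in the middle of the hook's trough: 87.5 mm out from the column along the stand's -x, 248.5 mm above the counter. The trough is level for 25 mm along x (12.5 mm to either side). Axes as the stand's; the hook lies in its x-z plane and the bar belongs across it, along y.
- hook_tip (a point): Top of the hook's upturned tip: 119 mm out along the stand's -x, 274.5 mm above the counter. The bar (8 mm) must pass over it from outside and then down into the trough.
- plate: Loose cream soup plate, 160 mm diameter, 30 mm high, on the board. Origin under its centre.
- bowl: Loose white bowl, 170 mm diameter, 75 mm high, on the counter on the lamp's side. Origin under its centre.
- spice_jar: Loose amber glass jar, 48 mm diameter, 85 mm high. Origin under its centre.
- mug: Loose blue mug, 76 mm diameter, 88 mm high, handle at its +y. Origin under its centre.
There are look-alikes about, which are no part of the job. What is shaped like the basket but blue or orange is not meant.

How it is judged:
By the outcome, as a careful person would: the job done as asked, in the order asked, and still so for the second after the job is handed in, with the robot touching nothing.
It also fails if it takes over 61 s, if anything falls off the work surface, if the arm or the gripper's body presses on something with over 40 N, if the wrist force passes 120 N, or if a joint passes its speed limit or range.

### The arm

A 7-joint arm with a two-finger parallel gripper is mounted at the origin on the work surface. World frame = base frame: x ahead of the robot, y to its left, z up, the work surface at z = 0. Lengths are in m, angles in rad, forces in N, time in s.
With the tool pointing down it reaches from about 0.425 to 0.925 m from the base axis. Payload 6.8 kg.
Tool frame: the origin (TCP) lies midway between the tips of the shut fingers; the grasp point (between the pads) lies 19 mm behind it; y points along the fingers, z is the direction in which the jaws open and shut, and the axes are right-handed (so a half turn about y gives the same grasp; the last joint's range is limited). The gripper opens to 85 mm and grips with 20 to 120 N. Pads are 22 mm wide; open, the fingers measure 114 mm over their backs; the gripper's body (76 mm by 85 mm) begins 54 mm behind the grasp point. The pads swing forward as they close: fully open they stand 13 mm farther back than shut.
Start: joints at [-1.221, 0.477, 0.022, 1.555, -0.011, 1.109, -0.083], TCP at [0.298, 0.606, 0.196] pointing down, gripper open.
Joint ranges: [-2.96, 2.96], [-0.34, 2.1], [-1.41, 1.46], [0.24, 2.44], [-1.37, 4.51], [0.17, 1.92], [-2.96, 2.96]. Speed limits (rad/s): [2.39, 2.39, 3.14, 3.14, 3.14, 3.14, 3.14].

### API

Orientations are given as a unit quaternion [w, x, y, z].
In Python, from station import bot gives the robot as it stands. The module is installed in compiled form; this text tells all that it offers.
- The arm moves only by the shell command python3 -m crank 'ROWS' [FORCE]. ROWS is JSON, a list of rows, each an object with "linear": the shift along the tool's x, y, z in m, a list of three; "dr": the turn, a rotation vector about the tool's x, y, z in degrees, a list of three; "hand": the gripper command: -1 is shut, 1 is fully open, values between are in proportion. A call has 1 to 10 rows; each row is the pose to reach, as a shift and turn from the pose commanded when the call began, along the tool's axes at that moment; what a row does not reach only later rows make up. A row lasts 1/12 s, in which the tool goes at most 41.7 mm and 7.16 degrees, less where a joint would pass 70% of its speed; a pose out of reach is approached as far as the arm can. A call with a gripper value outside its range is refused whole. The fingers move at their own pace and stop on an object; FORCE is the grip in N (left out, the last holds). Time passes only in rows, so rows that repeat a pose let the fingers close. It gives the time, the measured TCP pose, the force and the opening at its end, in the units of the state.
- bot.get_obs(): the state, without advancing time (a new reading comes with each control period).
- bot.read_camera(name): name is "side" or "top"; returns the picture (420x560x3 uint8, blue, green, red); there is no depth.
- bot.camera_params(name): a dict with "K" (3x3 intrinsics, pixels), "k1" (the pictures are not rectified: a ray, as slopes to the right and down, at radius r is drawn at 1 + k1 r^2 times it, then the intrinsics apply), "R" (3x3) and "t" (3): a world point X has camera coordinates R X + t. Camera axes: x right, y down, z forward; pixel columns grow to the right and rows downward; lengths in m; the calibration is good to about 2 mm. A picture is of the moment at which its call begins. camera_params takes no time and is no camera call.
- bot.hand_in(): hands the job in, once; it reports no verdict.
Trained networks look in the newest picture that a camera, given by its name, has taken for a name from the list of things; names that differ only in an ending like _2 or _b are one class to them, and where a whole thing is asked for, a point or a joint stands for the part that bears it (a point fixed in the world has none). Each returns a list of dicts, best first, with "score" (0 to 1); they miss things now and then, are a little off and sometimes report something else, mostly with a low value. They report only what shows in the picture. A call takes as long as a camera call. They do not tell look-alikes from the thing itself.
- bot.search_frame(camera, target): "extent" ([left, top, right, bottom] in pixels, round what is visible of it).
- bot.cut_out(camera, target): "pixels" (420x560 bool, what is visible of it) and "extent" ([left, top, right, bottom] in pixels, round what is visible of it).
- bot.place_of(camera, target): "xy" ([column, row] in pixels: a listed point, or the origin of a listed thing).
The state is a dict: "t": time; "q": joint angles; "joint_vel": joint speeds; "joint_torque": joint torques, N m; "eef_pos": TCP position; "tool_rot": TCP orientation; "contact_force": force on the tool from outside, world axes, zero at the start; "torque": the same for the moment, N m; "gripper_width": opening from 0.0 (shut) to 1.0 (fully open).
Only numpy, scipy, OpenCV 4.12 (cv2) and the standard library are available. Lean on these libraries where they do the work, as an engineer would, in place of code of your own. Each camera call takes 0.05 s, during which the arm holds its last target. There are 200 camera calls.

## Working session

There is one attempt and no reset: what is moved stays moved. The work goes in short steps, Python scripts to look and compute and a shell command to move; the robot and the scene stay as the last step left them, time stands still between calls to the robot, and variables do not carry over. Pictures are saved under pics/ and viewed, about 8 in all and at most 12, crops included, and the job is handed in when it is done.

```bash
mkdir -p pics
cat > h.py <<'E'
import numpy as np, cv2
from station import bot
from scipy.spatial.transform import Rotation as Rn
def rot(q): return Rn.from_quat([q[1],q[2],q[3],q[0]]).as_matrix()
def ray(cam,px):
    p=bot.camera_params(cam);K=np.array(p["K"]);R=np.array(p["R"]);t=np.array(p["t"])
    d=np.linalg.inv(K)@[px[0],px[1],1];d=d[:2]; s=d.copy()
    for _ in range(20): s=d/(1+p["k1"]*(s@s))
    return -R.T@t, R.T@np.array([s[0],s[1],1])
def at_z(cam,px,z):
    o,d=ray(cam,px); return o+d*(z-o[2])/d[2]
def proj(cam,X):
    p=bot.camera_params(cam);c=np.array(p["R"])@X+np.array(p["t"]);s=c[:2]/c[2];s=s*(1+p["k1"]*(s@s))
    return (np.array(p["K"])@[s[0],s[1],1])[:2]
def tri(a,b):
    (o1,d1),(o2,d2)=ray("top",a),ray("side",b)
    s=np.linalg.lstsq(np.c_[d1,-d2],o2-o1,rcond=None)[0]
    p,q=o1+d1*s[0],o2+d2*s[1]; return (p+q)/2,np.linalg.norm(p-q)
def st():
    o=bot.get_obs();print("t",o["t"],"tcp",np.round(o["eef_pos"],4),"F",np.round(o["contact_force"],1),"w",o["gripper_width"]);print(np.round(rot(o["tool_rot"]),3))
    return o
E
python3 - <<'E'
from h import *
st()
for c in("top","side"):
    cv2.imwrite(f"pics/{c}0.png",bot.read_camera(c)); p=bot.camera_params(c);print(c,-np.array(p["R"]).T@p["t"])
    for n in "lamp_hinge lamp_tube lamp_head basket_bar basket hook_seat hook_tip hook_stand plate bowl mug spice_jar board".split():
        print(c,n,[(round(r["score"],2),np.round(r["xy"]).tolist()) for r in bot.place_of(c,n)[:3]])
E
```

```text
t 0.0 tcp [0.2981 0.6049 0.1947] F [ 1.2 -0.7 -0.3] w 0.9996560607961293
[[ 0.897 -0.001  0.442]
 [-0.442 -0.002  0.897]
 [ 0.    -1.    -0.002]]
top [ 0.44840392 -0.08332842  1.54952808]
top lamp_hinge [(0.56, [147.0, 169.0])]
top lamp_tube [(0.7, [214.0, 194.0]), (0.33, [377.0, 222.0])]
top lamp_head [(0.93, [239.0, 204.0])]
top basket_bar [(0.97, [412.0, 279.0]), (0.88, [284.0, 204.0]), (0.66, [320.0, 141.0])]
top basket [(0.87, [400.0, 275.0]), (0.69, [283.0, 208.0]), (0.6, [317.0, 153.0])]
top hook_seat [(0.66, [379.0, 220.0])]
top hook_tip [(0.71, [375.0, 231.0])]
top hook_stand [(0.58, [369.0, 203.0])]
top plate [(0.96, [237.0, 256.0])]
top bowl [(0.69, [109.0, 239.0])]
top mug []
top spice_jar [(0.51, [426.0, 228.0])]
top board [(0.86, [256.0, 233.0])]
side [ 0.07182217 -1.32837506  1.41692479]
side lamp_hinge [(0.75, [280.0, 134.0])]
side lamp_tube [(0.91, [278.0, 162.0]), (0.75, [299.0, 251.0])]
side lamp_head [(0.6, [279.0, 184.0])]
side basket_bar [(0.9, [360.0, 242.0]), (0.73, [301.0, 223.0]), (0.68, [280.0, 331.0])]
side basket [(0.94, [283.0, 357.0]), (0.89, [353.0, 264.0]), (0.83, [300.0, 248.0])]
side hook_seat [(0.64, [314.0, 265.0])]
side hook_tip [(0.6, [300.0, 257.0]), (0.5, [298.0, 223.0])]
side hook_stand [(0.87, [335.0, 312.0])]
side plate [(0.97, [248.0, 237.0])]
side bowl [(0.77, [226.0, 178.0])]
side mug []
side spice_jar [(0.56, [341.0, 362.0])]
side board [(0.67, [276.0, 314.0])]
```

View pics/top0.png

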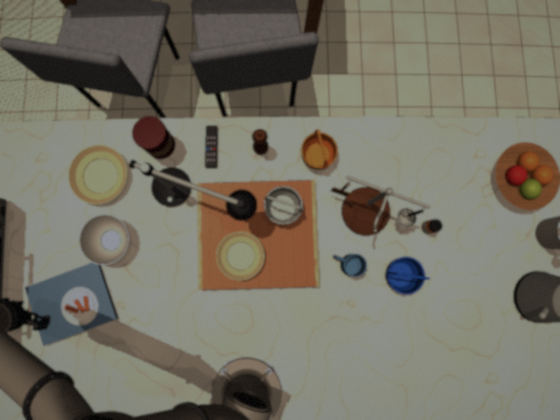

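View pics/side0.png

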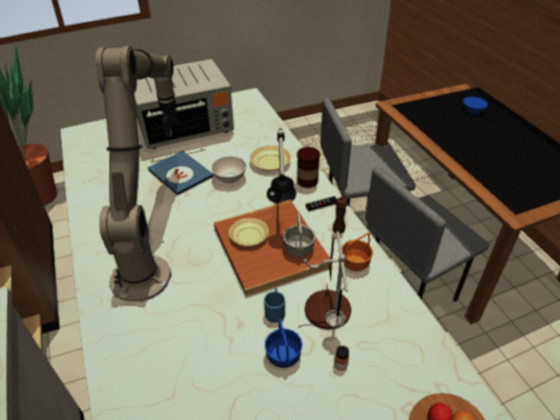

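Top: lamp arm runs from (147,169) to the head at (240,204). The steel basket is at (284,204) on the board, the stand at (366,210) and the plate at (240,256). Side: basket (299,240), stand (335,300), lamp head (281,188).

Run:
```python
from h import *
def best(c,n,near):
    r=[x["xy"] for x in bot.place_of(c,n)]
    r=[x for x in r if np.hypot(*(np.array(x)-near))<22]
    return np.mean(r[:1],0) if r else None
T,S=bot.read_camera("top"),bot.read_camera("side")
P=dict(lamp_hinge=((147,169),(280,134),.315),lamp_tube=((214,194),(278,162),.315),lamp_head=((239,204),(279,184),.295),basket_bar=((284,204),(301,223),.18),basket=((283,208),(300,248),.04),hook_seat=((379,220),(314,265),.2485),hook_tip=((375,231),(300,257),.2745),hook_stand=((369,203),(335,312),0),plate=((237,256),(248,237),.04),bowl=((109,239),(226,178),0),board=((256,233),(276,260),0),spice_jar=((435,226),(341,362),0),mug=((352,265),(275,305),0))
for n,(a,b,z) in P.items():
    A,B=best("top",n,a),best("side",n,b)
    print(n,A,B,"topz",None if A is None else np.round(at_z("top",A,z),3)[:2],"sidez",None if B is None else np.round(at_z("side",B,z),3)[:2],[] if A is None or B is None else [np.round(x,3) for x in tri(A,B)])
a=cv2.resize(T[140:290,190:460],None,fx=2.9,fy=2.9,interpolation=cv2.INTER_CUBIC);cv2.imwrite("pics/a.png",a)
b=cv2.resize(S[110:340,210:390],None,fx=2.6,fy=2.6,interpolation=cv2.INTER_CUBIC);cv2.imwrite("pics/b.png",b)
```

```text
lamp_hinge [146.5 170.1] [280.  131.4] topz [0.695 0.26 ] sidez [0.712 0.294] [array([0.692, 0.251, 0.345]), np.float64(0.006)]
lamp_tube [211.4 192.9] [277.4 163.5] topz [0.629 0.077] sidez [0.616 0.083] [array([0.622, 0.078, 0.318]), np.float64(0.014)]
lamp_head [239.7 203.3] [284.1 184.5] topz [ 0.602 -0.   ] sidez [ 0.6   -0.026] [array([0.607, 0.   , 0.273]), np.float64(0.006)]
basket_bar [283.3 204.5] [298.6 220.8] topz [ 0.611 -0.126] sidez [ 0.621 -0.117] [array([ 0.613, -0.127,  0.191]), np.float64(0.007)]
basket [281.2 211.4] [299.9 249.5] topz [ 0.604 -0.123] sidez [ 0.621 -0.136] [array([ 0.615, -0.127,  0.032]), np.float64(0.02)]
hook_seat [378.2 220.5] [315.  263.8] topz [ 0.553 -0.401] sidez [ 0.558 -0.395] [array([ 0.554, -0.399,  0.255]), np.float64(0.003)]
hook_tip [376.8 235.1] [304.  258.2] topz [ 0.509 -0.389] sidez [ 0.524 -0.38 ] [array([ 0.514, -0.388,  0.286]), np.float64(0.011)]
hook_stand [368.7 203.9] [336.1 311.4] topz [ 0.631 -0.43 ] sidez [ 0.634 -0.435] [array([ 0.634, -0.432, -0.005]), np.float64(0.004)]
plate [238.7 256.2] [249.2 235.4] topz [0.455 0.02 ] sidez [0.461 0.017] [array([0.458, 0.019, 0.039]), np.float64(0.007)]
bowl [110.3 238.8] None topz [0.518 0.469] sidez None []
board [257.3 236.5] [269.4 246.6] topz [ 0.522 -0.041] sidez [ 0.528 -0.038] [array([ 0.524, -0.042,  0.005]), np.float64(0.005)]
spice_jar [427.3 226.9] [337.7 362.1] topz [ 0.549 -0.634] sidez [ 0.546 -0.623] [array([ 0.545, -0.629,  0.011]), np.float64(0.006)]
mug [350.3 266.9] [277.7 316.5] topz [ 0.415 -0.359] sidez [ 0.431 -0.375] [array([ 0.424, -0.364, -0.011]), np.float64(0.02)]
```

View pics/a.png

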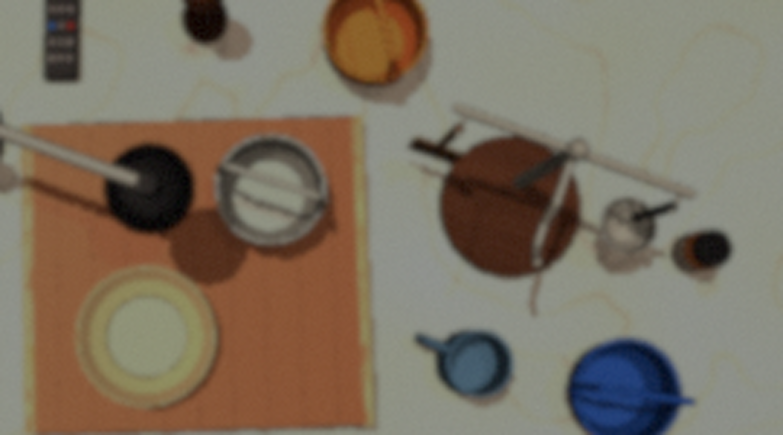

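View pics/b.png

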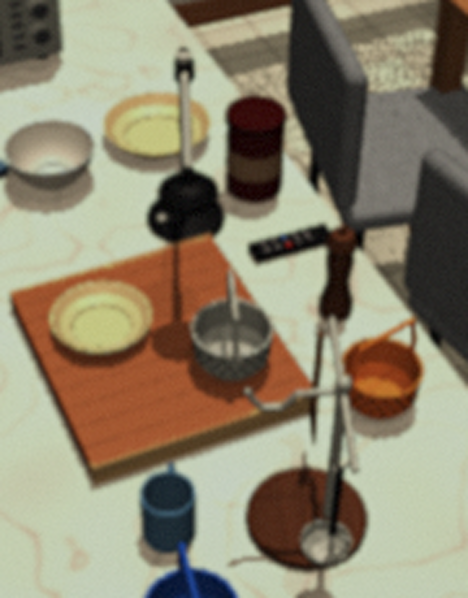

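```bash
cat >> h.py <<'E'
def go(target,yaw=None,frm=None):
    """print the tool-axis shift and dr to reach world target, jaw(z-axis) azimuth yaw deg"""
    o=bot.get_obs();R=rot(o["tool_rot"]);d=R.T@(np.array(target)-o["eef_pos"])
    s=f"linear {np.round(d,4).tolist()} dist {np.linalg.norm(d):.3f}"
    if yaw is not None:
        c,sn=np.cos(np.radians(yaw)),np.sin(np.radians(yaw))
        z=np.array([c,sn,0]);y=np.array([0,0,-1.]);x=np.cross(y,z)
        s+=f" dr {np.round(np.degrees(Rn.from_matrix(R.T@np.c_[x,y,z]).as_rotvec()),1).tolist()}"
    print(s)
E
python3 - <<'E'
from h import *
def C(px,z): return np.round(at_z("top",(190+px[0]/2.9,140+px[1]/2.9),z)[:2],4)
def D(px,z): return np.round(at_z("side",(210+px[0]/2.6,110+px[1]/2.6),z)[:2],4)
print("column top",C((575,148),.292),D((333,322),.292)); print("tip",C((537,262),.27),D((248,392),.27)); 
e1,e2=C((455,105),.268),C((692,195),.268);print("bar ends",e1,e2,np.degrees(np.arctan2(*(e1-e2)[::-1])),(e1+e2)/2)
print("foot",C((511,206),.016),D((307,520),.016))
f1,f2=C((222,168),.18),C((322,204),.18);print("bask bar ends",f1,f2,np.degrees(np.arctan2(*(f1-f2)[::-1])),(f1+f2)/2)
print("rim c",C((271,191),.112),D((231,330),.112),"side bar",D((232,280),.18))
print("tube root",C((0,128),.315),"boss",C((148,182),.315))
print("board corners",[C(p,.04) for p in((27,125),(360,118),(372,428),(27,435))])
st(); go((.298,.605,.46)); go((.66,.05,.46),70)
E
```

```text
column top [ 0.6333 -0.422 ] [ 0.6683 -0.337 ]
tip [ 0.5232 -0.3855] [ 0.5258 -0.3879]
bar ends [ 0.6812 -0.3091] [ 0.5884 -0.5453] 68.55076268317706 [ 0.6348 -0.4272]
foot [ 0.6049 -0.4167] [ 0.6041 -0.4287]
bask bar ends [ 0.6316 -0.0752] [ 0.5923 -0.1805] 69.53345139540382 [ 0.61195 -0.12785]
rim c [ 0.6144 -0.1289] [ 0.6159 -0.1352] side bar [ 0.6306 -0.1024]
tube root [0.6543 0.1367] boss [ 0.6007 -0.0054]
board corners [array([0.7034, 0.1539]), array([ 0.708 , -0.2368]), array([ 0.3485, -0.2435]), array([0.3443, 0.1515])]
t 2.8 tcp [0.2983 0.6055 0.1957] F [ 0.3  0.2 -0.1] w 0.9992243705693484
[[ 0.897 -0.     0.442]
 [-0.442 -0.     0.897]
 [-0.    -1.    -0.   ]]
linear [-0.0001, -0.2643, -0.0006] dist 0.264
linear [0.57, -0.2643, -0.3384] dist 0.714 dr [0.0, -6.2, -0.0]
```

```bash
python3 -m crank '[{"linear":[0,-0.26,0],"dr":[0,20,0],"hand":-1},{"linear":[0,-0.26,0],"dr":[0,20,0],"hand":-1},{"linear":[0,-0.26,0],"dr":[0,30,0],"hand":-1},{"linear":[0,-0.26,0],"dr":[0,30,0],"hand":-1},{"linear":[0,-0.26,0],"dr":[0,40,0],"hand":-1},{"linear":[0.1,-0.26,-0.05],"dr":[0,50,0],"hand":-1},{"linear":[0.582,-0.26,-0.31],"dr":[0,85,0],"hand":-1},{"linear":[0.582,-0.26,-0.31],"dr":[0,85,0],"hand":-1},{"linear":[0.582,-0.26,-0.31],"dr":[0,85,0],"hand":-1},{"linear":[0.582,-0.26,-0.31],"dr":[0,85,0],"hand":-1}]' && python3 -c "
from h import *
st();go((.683,.070,.456),-21)"
```

```text
t: 3.63
eef_pos: [0.419, 0.4384, 0.4311]
tool_rot: [0.463, -0.463, 0.535, -0.534]
contact_force: [1.3, 1.1, 0.6]
gripper_width: 0.003
t 3.6333 tcp [0.419  0.4384 0.4311] F [1.3 1.1 0.6] w 0.003026634372257659
[[-0.142  0.     0.99 ]
 [-0.99   0.001 -0.142]
 [-0.001 -1.     0.   ]]
linear [0.327, -0.0251, 0.3138] dist 0.454 dr [-0.0, 12.8, -0.0]
```

```bash
python3 -m crank '[{"linear":[0.327,-0.025,0.314],"dr":[0,12.8,0],"hand":-1},{"linear":[0.327,-0.025,0.314],"dr":[0,12.8,0],"hand":-1},{"linear":[0.327,-0.025,0.314],"dr":[0,12.8,0],"hand":-1},{"linear":[0.327,-0.025,0.314],"dr":[0,12.8,0],"hand":-1},{"linear":[0.327,-0.025,0.314],"dr":[0,12.8,0],"hand":-1},{"linear":[0.327,-0.025,0.314],"dr":[0,12.8,0],"hand":-1},{"linear":[0.327,-0.025,0.314],"dr":[0,12.8,0],"hand":-1},{"linear":[0.327,-0.025,0.314],"dr":[0,12.8,0],"hand":-1},{"linear":[0.327,-0.025,0.314],"dr":[0,12.8,0],"hand":-1},{"linear":[0.327,-0.025,0.314],"dr":[0,12.8,0],"hand":-1}]' && python3 -c "
from h import *
st();go((.683,.070,.295),-21)"
```

```text
t: 4.47
eef_pos: [0.6634, 0.1019, 0.454]
tool_rot: [0.403, -0.402, 0.581, -0.581]
contact_force: [0.1, 0.3, 0.6]
gripper_width: 0.001
t 4.4667 tcp [0.6634 0.1019 0.454 ] F [0.1 0.3 0.6] w 0.0009897818958720967
[[-0.352  0.     0.936]
 [-0.936  0.    -0.352]
 [-0.001 -1.     0.   ]]
linear [0.0231, 0.1589, 0.0295] dist 0.163 dr [-0.0, 0.4, -0.0]
```

```bash
python3 -m crank '[{"linear":[0.023,0,0.03],"dr":[0,0,0],"hand":-1},{"linear":[0.023,0.03,0.03],"dr":[0,0,0],"hand":-1},{"linear":[0.023,0.06,0.03],"dr":[0,0,0],"hand":-1},{"linear":[0.023,0.09,0.03],"dr":[0,0,0],"hand":-1},{"linear":[0.023,0.12,0.03],"dr":[0,0,0],"hand":-1},{"linear":[0.023,0.14,0.03],"dr":[0,0,0],"hand":-1},{"linear":[0.023,0.159,0.03],"dr":[0,0,0],"hand":-1},{"linear":[0.023,0.159,0.03],"dr":[0,0,0],"hand":-1}]'
python3 - <<'E'
from h import *
o=st();H=np.array([.699,.2567])
R=rot(o["tool_rot"]);p=o["eef_pos"];go((.683,.070,.295),-21)
# arc: offset 12 mm beyond tube at radius .18
for az in range(-108,-192,-6):
    a=np.radians(az);u=np.array([np.cos(a),np.sin(a)]);n=np.array([-u[1],u[0]])
    t=np.r_[H+.18*u+.02*n,.295]; print(az,np.round(t[:2],3),np.round(R.T@(t-p),3))
cv2.imwrite("pics/c.png",cv2.resize(bot.read_camera("side")[110:300,210:390],None,fx=3,fy=3,interpolation=cv2.INTER_CUBIC))
E
```

```text
t: 5.13
eef_pos: [0.6802, 0.0717, 0.2901]
tool_rot: [0.4, -0.405, 0.583, -0.58]
contact_force: [0.2, 0.3, -0.6]
gripper_width: -0.001
t 5.1333 tcp [0.6802 0.0717 0.2901] F [ 0.2  0.3 -0.6] w -0.0005533912447047609
[[-0.352 -0.007  0.936]
 [-0.936 -0.001 -0.352]
 [ 0.003 -1.    -0.006]]
linear [0.0006, -0.005, 0.0032] dist 0.006 dr [0.4, 0.4, 0.2]
-108 [0.662 0.079] [-0.001 -0.005 -0.019]
-114 [0.644 0.084] [ 0.001 -0.005 -0.038]
-120 [0.626 0.091] [ 0.001 -0.005 -0.057]
-126 [0.609 0.099] [-0.001 -0.004 -0.076]
-132 [0.593 0.11 ] [-0.005 -0.004 -0.095]
-138 [0.579 0.121] [-0.011 -0.004 -0.113]
-144 [0.565 0.135] [-0.018 -0.004 -0.13 ]
-150 [0.553 0.149] [-0.028 -0.004 -0.146]
-156 [0.543 0.165] [-0.039 -0.004 -0.162]
-162 [0.534 0.182] [-0.052 -0.004 -0.176]
-168 [0.527 0.2  ] [-0.066 -0.004 -0.188]
-174 [0.522 0.218] [-0.081 -0.004 -0.2  ]
-180 [0.519 0.237] [-0.098 -0.004 -0.209]
-186 [0.518 0.256] [-0.115 -0.004 -0.217]
```

View pics/c.png

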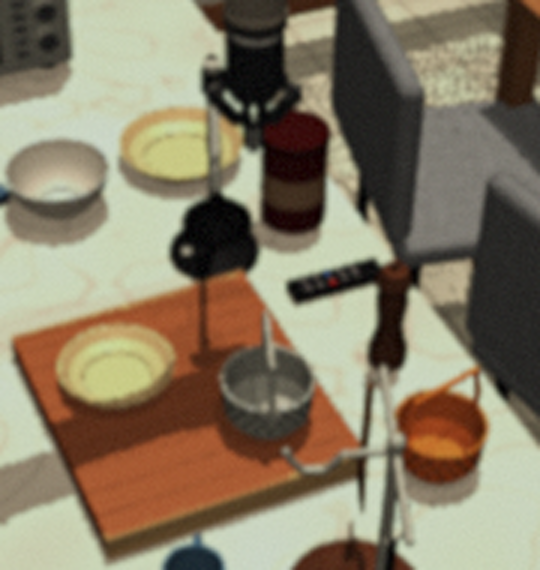

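Shut fingers (253,140) stand on the far side of the tube (213,100–190), as wanted. Now push slowly along the arc.

```bash
python3 -m crank '[{"linear":[0,-0.004,-0.010],"dr":[0,0,0],"hand":-1},{"linear":[0,-0.004,-0.019],"dr":[0,0,0],"hand":-1},{"linear":[0,-0.004,-0.028],"dr":[0,0,0],"hand":-1},{"linear":[0.001,-0.004,-0.038],"dr":[0,0,0],"hand":-1},{"linear":[0.001,-0.004,-0.047],"dr":[0,0,0],"hand":-1},{"linear":[0.001,-0.004,-0.057],"dr":[0,0,0],"hand":-1},{"linear":[0,-0.004,-0.066],"dr":[0,0,0],"hand":-1},{"linear":[-0.001,-0.004,-0.076],"dr":[0,0,0],"hand":-1},{"linear":[-0.003,-0.004,-0.085],"dr":[0,0,0],"hand":-1},{"linear":[-0.005,-0.004,-0.095],"dr":[0,0,0],"hand":-1}]'
python3 - <<'E'
from h import *
o=st();H=np.array([.699,.2567])
R=rot(o["tool_rot"]);p=o["eef_pos"]
r=[x for n in("lamp_tube","lamp_head") for x in bot.place_of("top",n)[:1]] if bot.read_camera("top") is not None else 0
for x,z in zip(r,(.315,.295)): print(x["score"],x["xy"],at_z("top",x["xy"],z)-np.r_[H,0])
for az in range(-132,-192,-6):
    a=np.radians(az);u=np.array([np.cos(a),np.sin(a)]);n=np.array([-u[1],u[0]])
    t=np.r_[H+.18*u+.02*n,.295]; print(az,np.round(t[:2],3),np.round(R.T@(t-p),3))
E
```

```text
t: 6.02
eef_pos: [0.5947, 0.1101, 0.2986]
tool_rot: [-0.402, 0.402, -0.582, 0.582]
contact_force: [0.3, -0.1, -0.3]
gripper_width: -0.003
t 6.0167 tcp [0.5947 0.1101 0.2986] F [ 0.3 -0.1 -0.3] w -0.003006809061758662
[[-0.353  0.     0.936]
 [-0.936  0.    -0.353]
 [-0.    -1.     0.   ]]
0.73 [214.4, 194.2] [-0.07368228 -0.18827074  0.315     ]
0.63 [236.5, 202.4] [-0.09467866 -0.24809733  0.295     ]
-132 [0.593 0.11 ] [ 0.001  0.004 -0.001]
-138 [0.579 0.121] [-0.005  0.004 -0.019]
-144 [0.565 0.135] [-0.013  0.004 -0.036]
-150 [0.553 0.149] [-0.022  0.004 -0.053]
-156 [0.543 0.165] [-0.033  0.004 -0.068]
-162 [0.534 0.182] [-0.046  0.004 -0.082]
-168 [0.527 0.2  ] [-0.06   0.004 -0.095]
-174 [0.522 0.218] [-0.075  0.004 -0.106]
-180 [0.519 0.237] [-0.092  0.004 -0.115]
-186 [0.518 0.256] [-0.109  0.004 -0.123]
```

Run:
```python
from h import *
s=bot.read_camera("side")[90:260,200:360];t=bot.read_camera("top")[110:280,120:280]
cv2.imwrite("pics/d.png",cv2.resize(np.hstack([s,t]),None,fx=2.5,fy=2.5,interpolation=cv2.INTER_CUBIC))
```

```text
(no output)
```

View pics/d.png

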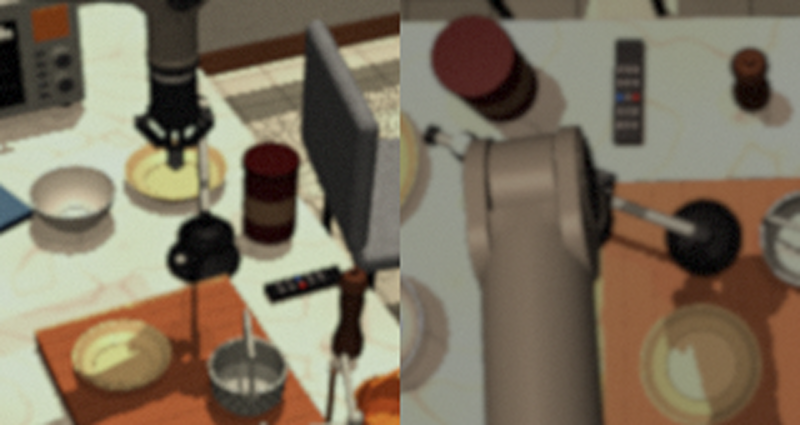

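Run:
```python
from h import *
o=bot.get_obs();print(o["eef_pos"],proj("side",o["eef_pos"]),"saw 270,156; before",proj("side",np.array([.6802,.0717,.2901])),"saw 294,157")
H=np.array([.699,.2567,.315])
for a in(-110.6,):
  for r in(.1,.18,.2,.28): 
    X=H+r*np.array([np.cos(np.radians(a)),np.sin(np.radians(a)),0]);print(r,X,proj("side",X),proj("top",X))
```

```text
[0.59572324 0.10950348 0.29871294] [270.10174094 164.32852374] saw 270,156; before [293.52116303 166.43455116] saw 294,157
0.1 [0.66381584 0.16309405 0.315     ] [280.96494881 149.98378812] [180.60075293 180.85645778]
0.18 [0.6356685  0.08820928 0.315     ] [281.46593515 161.6001546 ] [207.30763219 190.57613888]
0.2 [0.62863167 0.06948809 0.315     ] [281.59630343 164.62349847] [214.02513807 193.02006402]
0.28 [ 0.60048434 -0.00539667  0.315     ] [282.13971682 177.22788088] [241.03359396 202.84277103]
```

The fingers passed over the tube: the tips appear about 8 px higher than the TCP projects. I'll go back over the tube and engage about 30 mm deeper.

```bash
python3 -m crank '[{"linear":[0,-0.04,0],"dr":[0,0,0],"hand":-1},{"linear":[0,-0.08,0],"dr":[0,0,0],"hand":-1},{"linear":[0,-0.10,0.01],"dr":[0,0,0],"hand":-1},{"linear":[0,-0.10,0.05],"dr":[0,0,0],"hand":-1},{"linear":[0,-0.10,0.09],"dr":[0,0,0],"hand":-1},{"linear":[0,-0.10,0.102],"dr":[0,0,0],"hand":-1},{"linear":[0,-0.06,0.102],"dr":[0,0,0],"hand":-1},{"linear":[0,-0.02,0.102],"dr":[0,0,0],"hand":-1},{"linear":[0,0.018,0.102],"dr":[0,0,0],"hand":-1},{"linear":[0,0.034,0.102],"dr":[0,0,0],"hand":-1}]' && python3 -m crank '[{"linear":[0,0,0],"dr":[0,0,0],"hand":-1},{"linear":[0,0,-0.01],"dr":[0,0,0],"hand":-1},{"linear":[0,0,-0.02],"dr":[0,0,0],"hand":-1},{"linear":[0,0,-0.03],"dr":[0,0,0],"hand":-1},{"linear":[0,0,-0.04],"dr":[0,0,0],"hand":-1},{"linear":[0,0,-0.05],"dr":[0,0,0],"hand":-1},{"linear":[0,0,-0.06],"dr":[0,0,0],"hand":-1}]'
python3 - <<'E'
from h import *
o=st();H=np.array([.699,.2567])
R=rot(o["tool_rot"]);p=o["eef_pos"]
bot.read_camera("top")
r=[x for n in("lamp_tube","lamp_head") for x in bot.place_of("top",n)[:1]]
for x,z in zip(r,(.315,.295)): d=at_z("top",x["xy"],z)[:2]-H;print(x["score"],x["xy"],np.degrees(np.arctan2(d[1],d[0])))
for az in range(-120,-192,-6):
    a=np.radians(az);u=np.array([np.cos(a),np.sin(a)]);n=np.array([-u[1],u[0]])
    t=np.r_[H+.18*u+.02*n,.265]; print(az,np.round(t[:2],3),np.round(R.T@(t-p),3))
E
```

```text
t: 7.1
eef_pos: [0.6886, 0.0729, 0.2583]
tool_rot: [0.399, -0.405, 0.583, -0.581]
contact_force: [-0.7, 0.2, -0.7]
gripper_width: -0.002
t: 7.68
eef_pos: [0.6343, 0.0954, 0.2659]
tool_rot: [-0.403, 0.401, -0.581, 0.582]
contact_force: [1.9, 0.4, 0.2]
gripper_width: 0.001
t 7.6833 tcp [0.6343 0.0954 0.2659] F [1.9 0.4 0.2] w 0.0007019835348439762
[[-0.352  0.002  0.936]
 [-0.936  0.001 -0.352]
 [-0.002 -1.     0.002]]
0.87 [210.6, 205.5] -120.57744058998522
0.79 [233.8, 216.0] -118.93729551872279
-120 [0.626 0.091] [ 0.007  0.001 -0.006]
-126 [0.609 0.099] [ 0.005  0.001 -0.025]
-132 [0.593 0.11 ] [ 0.001  0.001 -0.043]
-138 [0.579 0.121] [-0.005  0.001 -0.061]
-144 [0.565 0.135] [-0.012  0.001 -0.079]
-150 [0.553 0.149] [-0.022  0.001 -0.095]
-156 [0.543 0.165] [-0.033  0.001 -0.11 ]
-162 [0.534 0.182] [-0.046  0.001 -0.124]
-168 [0.527 0.2  ] [-0.06   0.001 -0.137]
-174 [0.522 0.218] [-0.075  0.001 -0.148]
-180 [0.519 0.237] [-0.092  0.001 -0.158]
-186 [0.518 0.256] [-0.109  0.001 -0.165]
```

Now it engages (1.9 N; arm at −120°). Continuing the arc.

```bash
python3 -m crank '[{"linear":[0.005,0,-0.010],"dr":[0,0,0],"hand":-1},{"linear":[0.005,0,-0.018],"dr":[0,0,0],"hand":-1},{"linear":[0.004,0,-0.026],"dr":[0,0,0],"hand":-1},{"linear":[0.003,0,-0.034],"dr":[0,0,0],"hand":-1},{"linear":[0.001,0,-0.043],"dr":[0,0,0],"hand":-1},{"linear":[-0.002,0,-0.052],"dr":[0,0,0],"hand":-1},{"linear":[-0.005,0,-0.061],"dr":[0,0,0],"hand":-1},{"linear":[-0.008,0,-0.070],"dr":[0,0,0],"hand":-1},{"linear":[-0.012,0,-0.079],"dr":[0,0,0],"hand":-1},{"linear":[-0.017,0,-0.087],"dr":[0,0,0],"hand":-1}]' && python3 -m crank '[{"linear":[-0.005,0,-0.008],"dr":[0,0,0],"hand":-1},{"linear":[-0.010,0,-0.016],"dr":[0,0,0],"hand":-1},{"linear":[-0.016,0,-0.023],"dr":[0,0,0],"hand":-1},{"linear":[-0.022,0,-0.030],"dr":[0,0,0],"hand":-1},{"linear":[-0.029,0,-0.037],"dr":[0,0,0],"hand":-1},{"linear":[-0.036,0,-0.044],"dr":[0,0,0],"hand":-1},{"linear":[-0.043,0,-0.050],"dr":[0,0,0],"hand":-1}]'
python3 - <<'E'
from h import *
o=st();H=np.array([.699,.2567])
R=rot(o["tool_rot"]);p=o["eef_pos"]
for c in("top","side"):
  bot.read_camera(c)
  for n,z in(("lamp_tube",.315),("lamp_head",.295)):
    for x in bot.place_of(c,n)[:2]:
      d=at_z(c,x["xy"],z)[:2]-H;print(c,n,x["score"],np.round(d,3),np.degrees(np.arctan2(d[1],d[0])))
for az in range(-150,-204,-6):
    a=np.radians(az);u=np.array([np.cos(a),np.sin(a)]);n=np.array([-u[1],u[0]])
    t=np.r_[H+.18*u+.02*n,.265]; print(az,np.round(t[:2],3),np.round(R.T@(t-p),3))
E
```

```text
t: 8.67
eef_pos: [0.5585, 0.1419, 0.2646]
tool_rot: [0.402, -0.402, 0.582, -0.581]
contact_force: [1.5, -1.0, -0.2]
gripper_width: 0.0
t: 9.25
eef_pos: [0.5272, 0.2002, 0.2646]
tool_rot: [0.402, -0.402, 0.582, -0.581]
contact_force: [0.7, -0.2, 0.0]
gripper_width: -0.001
t 9.25 tcp [0.5272 0.2002 0.2646] F [ 0.7 -0.2  0. ] w -0.0006490222498147623
[[-0.352 -0.     0.936]
 [-0.936  0.    -0.352]
 [ 0.    -1.    -0.   ]]
top lamp_tube 0.93 [-0.201 -0.038] -169.17809955852172
top lamp_head 0.59 [-0.273 -0.049] -169.7215193460813
side lamp_tube 0.82 [-0.198 -0.026] -172.59426200700275
side lamp_head 0.75 [-0.284 -0.07 ] -166.1137618619805
side lamp_head 0.53 [-0.13  -0.498] -104.6890696883821
-150 [0.553 0.149] [ 0.038 -0.     0.042]
-156 [0.543 0.165] [ 0.027 -0.     0.027]
-162 [0.534 0.182] [ 0.015 -0.     0.013]
-168 [0.527 0.2  ] [ 0.001 -0.     0.   ]
-174 [0.522 0.218] [-0.015 -0.    -0.011]
-180 [0.519 0.237] [-0.031 -0.    -0.021]
-186 [0.518 0.256] [-0.049 -0.    -0.028]
-192 [0.519 0.275] [-0.067 -0.    -0.034]
-198 [0.522 0.293] [-0.085 -0.    -0.038]
```

```bash
python3 -m crank '[{"linear":[-0.007,0,-0.006],"dr":[0,0,0],"hand":-1},{"linear":[-0.015,0,-0.011],"dr":[0,0,0],"hand":-1},{"linear":[-0.022,0,-0.016],"dr":[0,0,0],"hand":-1},{"linear":[-0.028,0,-0.019],"dr":[0,0,0],"hand":-1},{"linear":[-0.034,0,-0.022],"dr":[0,0,0],"hand":-1},{"linear":[-0.038,0,-0.024],"dr":[0,0,0],"hand":-1},{"linear":[-0.041,0,-0.025],"dr":[0,0,0],"hand":-1},{"linear":[-0.041,0,-0.025],"dr":[0,0,0],"hand":-1}]' && python3 -m crank '[{"linear":[0.010,0,0.002],"dr":[0,0,0],"hand":-1},{"linear":[0.025,-0.01,0.008],"dr":[0,0,0],"hand":-1},{"linear":[0.025,-0.05,0.008],"dr":[0,0,0],"hand":-1},{"linear":[0.025,-0.09,0.008],"dr":[0,0,0],"hand":-1},{"linear":[0.025,-0.13,0.008],"dr":[0,0,0],"hand":0},{"linear":[0.025,-0.17,0.008],"dr":[0,0,0],"hand":0},{"linear":[0.025,-0.17,0.008],"dr":[0,0,0],"hand":0}]'
python3 - <<'E'
from h import *
o=st();H=np.array([.699,.2567])
for c in("top","side"):
  bot.read_camera(c)
  for n,z in(("lamp_tube",.315),("lamp_head",.295)):
    for x in bot.place_of(c,n)[:1]:
      d=at_z(c,x["xy"],z)[:2]-H;print(c,n,x["score"],np.round(d,3),np.degrees(np.arctan2(d[1],d[0])))
b=np.array([np.cos(np.radians(69)),np.sin(np.radians(69)),0])
t=np.array([.613,-.128,.35])+.027*b
print(t);go(t,-20.8)
E
```

```text
t: 10.22
eef_pos: [0.5185, 0.2475, 0.2644]
tool_rot: [0.403, -0.403, 0.581, -0.581]
contact_force: [0.3, -0.0, 0.4]
gripper_width: 0.001
t: 10.8
eef_pos: [0.5205, 0.2181, 0.444]
tool_rot: [-0.406, 0.397, -0.582, 0.582]
contact_force: [-0.5, -0.6, 0.5]
gripper_width: 0.421
t 10.8 tcp [0.5205 0.2181 0.444 ] F [-0.5 -0.6  0.5] w 0.4210471556199296
[[-0.356  0.011  0.935]
 [-0.935  0.007 -0.356]
 [-0.011 -1.     0.008]]
top lamp_tube 0.62 [-0.207 -0.   ] -179.86321245674853
top lamp_head 0.71 [-0.285  0.027] 174.61962634825272
side lamp_tube 0.73 [-0.215  0.018] 175.34905632859866
side lamp_head 0.58 [-0.274  0.012] 177.43871314248955
[ 0.62267593 -0.10279333  0.35      ]
linear [0.2636, 0.0835, 0.2129] dist 0.349 dr [0.1, 0.1, 0.1]
```

```bash
python3 -m crank '[{"linear":[0.264,0,0.213],"dr":[0,0,0],"hand":0},{"linear":[0.264,0,0.213],"dr":[0,0,0],"hand":0},{"linear":[0.264,0,0.213],"dr":[0,0,0],"hand":0},{"linear":[0.264,0,0.213],"dr":[0,0,0],"hand":0},{"linear":[0.264,0,0.213],"dr":[0,0,0],"hand":0},{"linear":[0.264,0,0.213],"dr":[0,0,0],"hand":0},{"linear":[0.264,0.04,0.213],"dr":[0,0,0],"hand":0},{"linear":[0.264,0.1,0.213],"dr":[0,0,0],"hand":0},{"linear":[0.264,0.2,0.213],"dr":[0,0,0],"hand":0},{"linear":[0.264,0.2,0.213],"dr":[0,0,0],"hand":0}]' && python3 -m crank '[{"linear":[0,0,0],"dr":[0,0,0],"hand":0},{"linear":[0,0,0],"dr":[0,0,0],"hand":0},{"linear":[0,0,0],"dr":[0,0,0],"hand":0}]'
python3 - <<'E'
from h import *
o=st(); p=np.array(o["eef_pos"])
print(proj("side",p),proj("side",p+[0,0,.03]),proj("top",p))
b=np.array([np.cos(np.radians(69)),np.sin(np.radians(69)),0])
t=np.array([.613,-.128,.2])+.027*b
go(t,-20.8)
S=bot.read_camera("side")
for x in bot.place_of("side","basket_bar")[:3]: print(x)
T=bot.read_camera("top")
for x in bot.place_of("top","basket_bar")[:3]: print(x)
s=S[170:290,230:350];t=T[150:270,230:350]
cv2.imwrite("pics/e.png",cv2.resize(np.hstack([s,t]),None,fx=3.3,fy=4.5,interpolation=cv2.INTER_CUBIC) if 0 else cv2.resize(np.hstack([s,t]),None,fx=3.3,fy=3.3,interpolation=cv2.INTER_CUBIC))
E
```

```text
t: 11.93
eef_pos: [0.6189, -0.0922, 0.2982]
tool_rot: [-0.401, 0.402, -0.582, 0.582]
contact_force: [0.9, 1.0, 0.0]
gripper_width: 0.502
t: 12.18
eef_pos: [0.6204, -0.0892, 0.3022]
tool_rot: [-0.403, 0.402, -0.581, 0.582]
contact_force: [0.7, 0.2, 0.9]
gripper_width: 0.502
t 12.1833 tcp [ 0.6204 -0.0892  0.3022] F [0.7 0.2 0.9] w 0.5021690699883326
[[-0.352  0.002  0.936]
 [-0.936 -0.    -0.352]
 [-0.    -1.     0.002]]
[295.78006249 191.62572788] [295.87491744 185.23473729] [271.25864145 196.06254107]
linear [0.012, 0.1022, 0.0068] dist 0.103 dr [-0.1, 0.2, -0.0]
{'xy': [283.4, 330.5], 'score': 0.95}
{'xy': [300.7, 222.8], 'score': 0.86}
{'xy': [359.5, 239.4], 'score': 0.69}
{'xy': [320.4, 143.3], 'score': 0.85}
{'xy': [412.8, 277.5], 'score': 0.73}
{'xy': [281.0, 200.5], 'score': 0.69}
```

View pics/e.png

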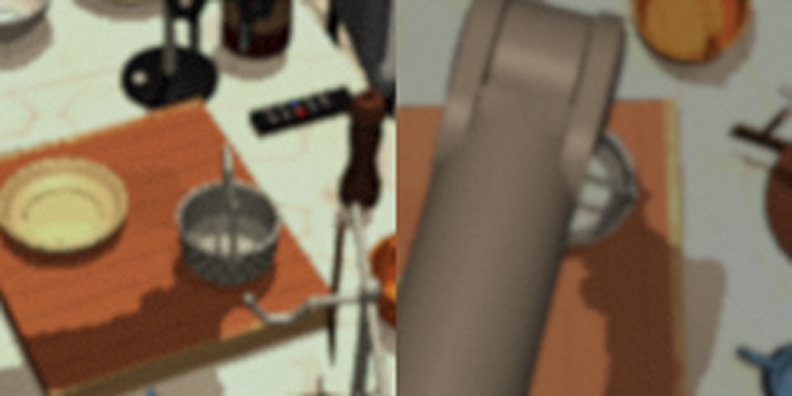

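```bash
python3 -m crank '[{"linear":[0.012,0.0,0.007],"dr":[0,0.2,0],"hand":0},{"linear":[0.012,0.03,0.007],"dr":[0,0.2,0],"hand":0},{"linear":[0.012,0.06,0.007],"dr":[0,0.2,0],"hand":0},{"linear":[0.012,0.09,0.007],"dr":[0,0.2,0],"hand":0},{"linear":[0.012,0.11,0.007],"dr":[0,0.2,0],"hand":0},{"linear":[0.012,0.13,0.007],"dr":[0,0.2,0],"hand":0},{"linear":[0.012,0.145,0.007],"dr":[0,0.2,0],"hand":0},{"linear":[0.012,0.155,0.007],"dr":[0,0.2,0],"hand":0},{"linear":[0.012,0.163,0.007],"dr":[0,0.2,0],"hand":0},{"linear":[0.012,0.163,0.007],"dr":[0,0.2,0],"hand":0}]'
python3 - <<'E'
from h import *
st()
S=bot.read_camera("side");s=S[160:290,230:350]
cv2.imwrite("pics/f.png",cv2.resize(s,None,fx=4.5,fy=4.5,interpolation=cv2.INTER_CUBIC))
E
```

```text
t: 13.22
eef_pos: [0.6215, -0.1036, 0.1364]
tool_rot: [0.401, -0.402, 0.583, -0.582]
contact_force: [-0.7, 0.3, 0.3]
gripper_width: 0.495
t 13.2167 tcp [ 0.6215 -0.1036  0.1364] F [-0.7  0.3  0.3] w 0.4953591020827265
[[-0.356 -0.001  0.934]
 [-0.934 -0.    -0.356]
 [ 0.001 -1.    -0.001]]
```

View pics/f.png

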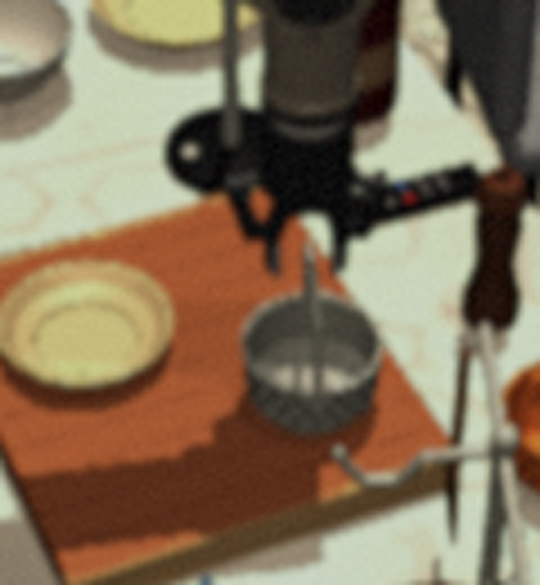

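Fingers (273,272) and (338,272) straddle the handle bar (≈310,250). Closing.

```bash
python3 -m crank '[{"linear":[0,0,0],"dr":[0,0,0],"hand":-0.4},{"linear":[0,0,0],"dr":[0,0,0],"hand":-0.7},{"linear":[0,0,0],"dr":[0,0,0],"hand":-1},{"linear":[0,0,0],"dr":[0,0,0],"hand":-1},{"linear":[0,0,0],"dr":[0,0,0],"hand":-1},{"linear":[0,0,0],"dr":[0,0,0],"hand":-1}]' 80
python3 - <<'E'
from h import *
o=st()
print(proj("side",np.array([.622,-.1047,.18]))*1, "tips seen", 230+305/4.5,160+272/4.5, [proj("side",np.array([.622,-.1047,z])) for z in(.14,.16,.2)])
E
```

```text
t: 13.77
eef_pos: [0.6231, -0.1036, 0.1385]
tool_rot: [-0.402, 0.401, -0.582, 0.583]
contact_force: [1.9, -1.6, 5.5]
gripper_width: 0.046
t 13.7667 tcp [ 0.6231 -0.1036  0.1385] F [ 1.9 -1.6  5.5] w 0.046167028648057565
[[-0.356  0.003  0.935]
 [-0.935 -0.    -0.356]
 [-0.001 -1.     0.003]]
[297.41265606 218.65293497] tips seen 297.77777777777777 220.44444444444446 [array([297.26738107, 226.24030296]), array([297.33957937, 222.47452561]), array([297.48662363, 214.7744342 ])]
```

```bash
python3 -m crank '[{"linear":[0,-0.005,0],"dr":[0,0,0],"hand":-1},{"linear":[0,-0.010,0],"dr":[0,0,0],"hand":-1},{"linear":[0,-0.020,0],"dr":[0,0,0],"hand":-1},{"linear":[0,-0.030,0],"dr":[0,0,0],"hand":-1},{"linear":[0,-0.040,0],"dr":[0,0,0],"hand":-1},{"linear":[0,-0.040,0],"dr":[0,0,0],"hand":-1},{"linear":[0,-0.040,0],"dr":[0,0,0],"hand":-1}]'
python3 - <<'E'
from h import *
st()
S=bot.read_camera("side");s=S[160:290,230:350]
cv2.imwrite("pics/g.png",cv2.resize(s,None,fx=4.5,fy=4.5,interpolation=cv2.INTER_CUBIC))
E
```

```text
t: 14.35
eef_pos: [0.6224, -0.1033, 0.1783]
tool_rot: [-0.402, 0.401, -0.582, 0.583]
contact_force: [-0.1, 0.0, -2.7]
gripper_width: 0.05
t 14.35 tcp [ 0.6224 -0.1033  0.1783] F [-0.1  0.  -2.7] w 0.04974469642905419
[[-0.356  0.002  0.935]
 [-0.935  0.    -0.356]
 [-0.001 -1.     0.002]]
```

View pics/g.png

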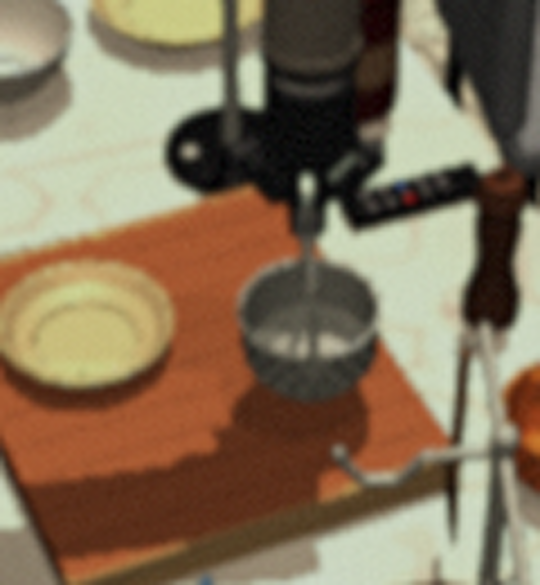

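Basket is held (2.7 N), looks level at (308,320). Moving to the outside of the hook.

Run:
```python
from h import *
C=np.array([.6345,-.4265]);u=np.array([-.931,.366]);off=.0265*np.array([.362,.932])
for d in(.17,.0875): go(np.r_[C+d*u+off,.2495],-21.4)
```

```text
linear [0.2694, -0.072, -0.043] dist 0.282 dr [-0.0, 0.6, -0.0]
linear [0.2703, -0.072, 0.0395] dist 0.283 dr [-0.0, 0.6, -0.0]
```

```bash
python3 -m crank '[{"linear":[0,-0.03,-0.01],"dr":[0,0,0],"hand":-1},{"linear":[0.02,-0.06,-0.03],"dr":[0,0,0],"hand":-1},{"linear":[0.05,-0.072,-0.043],"dr":[0,0.6,0],"hand":-1},{"linear":[0.085,-0.072,-0.043],"dr":[0,0.6,0],"hand":-1},{"linear":[0.12,-0.072,-0.043],"dr":[0,0.6,0],"hand":-1},{"linear":[0.155,-0.072,-0.043],"dr":[0,0.6,0],"hand":-1},{"linear":[0.19,-0.072,-0.043],"dr":[0,0.6,0],"hand":-1},{"linear":[0.22,-0.072,-0.043],"dr":[0,0.6,0],"hand":-1},{"linear":[0.25,-0.072,-0.043],"dr":[0,0.6,0],"hand":-1},{"linear":[0.2695,-0.072,-0.043],"dr":[0,0.6,0],"hand":-1}]' && python3 -m crank '[{"linear":[0,0,0],"dr":[0,0,0],"hand":-1},{"linear":[0,0,0],"dr":[0,0,0],"hand":-1},{"linear":[0,0,0],"dr":[0,0,0],"hand":-1},{"linear":[0,0,0],"dr":[0,0,0],"hand":-1}]'
python3 - <<'E'
from h import *
st()
C=np.array([.6345,-.4265]);u=np.array([-.931,.366]);off=.0265*np.array([.362,.932])
for d in(.17,.0875): go(np.r_[C+d*u+off,.2495],-21.4)
S=bot.read_camera("side");s=S[200:330,240:370]
T=bot.read_camera("top");t=T[150:280,310:440]
cv2.imwrite("pics/i.png",cv2.resize(np.hstack([s,t]),None,fx=3.05,fy=3.05,interpolation=cv2.INTER_CUBIC))
for n in("basket_bar","basket","hook_tip","hook_seat"): print(n,[(round(x["score"],2),x["xy"]) for x in bot.place_of("side",n)[:3]])
print("pred bar mid",proj("side",np.r_[C+.17*u,.291]),"tip",proj("side",np.r_[C+.119*u,.2745]),"seat",proj("side",np.r_[C+.0875*u,.2485]))
E
```

```text
t: 15.23
eef_pos: [0.4833, -0.3429, 0.249]
tool_rot: [0.397, -0.398, 0.585, -0.585]
contact_force: [-1.3, -0.7, -2.1]
gripper_width: 0.051
t: 15.57
eef_pos: [0.4865, -0.3381, 0.2489]
tool_rot: [0.399, -0.399, 0.584, -0.583]
contact_force: [1.5, 0.3, -2.3]
gripper_width: 0.051
t 15.5667 tcp [ 0.4865 -0.3381  0.2489] F [ 1.5  0.3 -2.3] w 0.05094566778382399
[[-0.364 -0.     0.932]
 [-0.932  0.001 -0.364]
 [-0.001 -1.    -0.001]]
linear [0.0016, -0.0006, -0.0002] dist 0.002 dr [0.0, 0.1, -0.1]
linear [0.0018, -0.0007, 0.0824] dist 0.082 dr [0.0, 0.1, -0.1]
basket_bar [(0.91, [292.1, 253.4]), (0.85, [356.5, 239.2]), (0.75, [284.3, 329.1])]
basket [(0.93, [282.5, 356.3]), (0.8, [291.9, 285.0]), (0.68, [354.0, 261.2])]
hook_tip [(0.97, [304.0, 256.7]), (0.39, [288.3, 282.7]), (0.17, [277.3, 312.3])]
hook_seat [(0.7, [314.4, 263.5]), (0.21, [231.2, 146.2])]
pred bar mid [288.42766619 255.708577  ] tip [304.20186197 258.96736862] seat [313.63719319 264.20911092]
```

View pics/i.png

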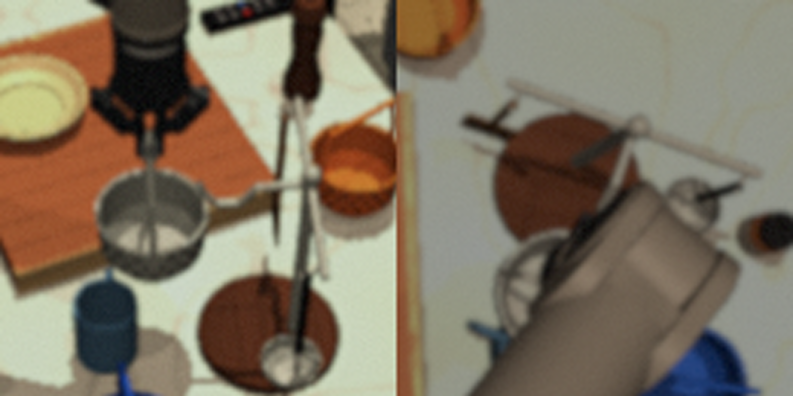

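Run:
```python
from h import *
C=np.array([.6345,-.4265]);u=np.array([-.931,.366])
print("start bar pred",proj("side",np.array([.613,-.128,.18])),"net (298.6,220.8)(300.7,222.8)(301,223)")
print("start base pred",proj("side",np.array([.613,-.128,.04])),"net (299.9,249.5)(300,248)")
m=np.r_[C+.172*u,.291]
for dz in(0,.01): print(dz,"bar",proj("side",m+[0,0,dz]),"base",proj("side",m+[0,0,dz-.14]),"rim",proj("side",m+[0,0,dz-.068]))
for i in range(2):
  bot.read_camera("side")
  for n in("basket_bar","basket"): print(n,[(round(x["score"],2),x["xy"]) for x in bot.place_of("side",n)[:3]])
```

```text
start bar pred [297.68326649 223.13119245] net (298.6,220.8)(300.7,222.8)(301,223)
start base pred [297.16999115 248.76863751] net (299.9,249.5)(300,248)
0 bar [287.80395882 255.71717162] base [287.77712508 283.70479706] rim [287.79096726 269.74312305]
0.01 bar [287.80585706 253.58147096] base [287.7790495  281.81759521] rim [287.7928849  267.73333855]
basket_bar [(0.94, [358.2, 240.0]), (0.69, [292.3, 255.8]), (0.6, [282.2, 331.9])]
basket [(0.9, [353.2, 263.4]), (0.88, [282.3, 355.1]), (0.69, [289.3, 282.5])]
basket_bar [(0.96, [357.3, 238.6]), (0.71, [281.3, 328.5]), (0.65, [291.0, 253.8])]
basket [(0.75, [291.3, 282.4]), (0.68, [281.1, 356.3]), (0.61, [355.4, 262.3])]
```

Forces and heights agree (tip at (197,190), bar left of it and higher). Move in over the tip.

```bash
python3 -m crank '[{"linear":[0.001,0,0.01],"dr":[0,0,0],"hand":-1},{"linear":[0.001,0,0.02],"dr":[0,0,0],"hand":-1},{"linear":[0.001,0,0.03],"dr":[0,0,0],"hand":-1},{"linear":[0.001,0,0.04],"dr":[0,0,0],"hand":-1},{"linear":[0.001,0,0.05],"dr":[0,0,0],"hand":-1},{"linear":[0.001,0,0.06],"dr":[0,0,0],"hand":-1},{"linear":[0.001,0,0.068],"dr":[0,0,0],"hand":-1},{"linear":[0.001,0,0.075],"dr":[0,0,0],"hand":-1},{"linear":[0.001,0,0.079],"dr":[0,0,0],"hand":-1},{"linear":[0.001,0,0.079],"dr":[0,0,0],"hand":-1}]' && python3 -m crank '[{"linear":[0,0.006,0],"dr":[0,0,0],"hand":-1},{"linear":[0,0.012,0],"dr":[0,0,0],"hand":-1},{"linear":[0,0.018,0],"dr":[0,0,0],"hand":-1},{"linear":[0,0.024,0],"dr":[0,0,0],"hand":-1},{"linear":[0,0.030,0],"dr":[0,0,0],"hand":-1},{"linear":[0,0.030,0],"dr":[0,0,0],"hand":-1}]'
python3 - <<'E'
from h import *
st()
C=np.array([.6345,-.4265]);u=np.array([-.931,.366]);off=.0265*np.array([.362,.932])
go(np.r_[C+.0875*u+off,.207],-21.4)
S=bot.read_camera("side");s=S[200:330,240:370]
cv2.imwrite("pics/j.png",cv2.resize(s,None,fx=4.5,fy=4.5,interpolation=cv2.INTER_CUBIC))
for n in("basket_bar","basket","hook_tip","hook_seat"): print(n,[(round(x["score"],2),x["xy"]) for x in bot.place_of("side",n)[:3]])
E
```

```text
t: 17.0
eef_pos: [0.5597, -0.3698, 0.2491]
tool_rot: [-0.398, 0.398, -0.584, 0.584]
contact_force: [-0.2, 0.0, -2.2]
gripper_width: 0.052
t: 17.5
eef_pos: [0.5582, -0.3688, 0.2176]
tool_rot: [0.398, -0.399, 0.585, -0.583]
contact_force: [-0.0, 0.7, -2.9]
gripper_width: 0.051
t 17.5 tcp [ 0.5582 -0.3688  0.2176] F [-0.   0.7 -2.9] w 0.05146206586489164
[[-0.366 -0.002  0.931]
 [-0.931  0.001 -0.366]
 [-0.001 -1.    -0.002]]
linear [-0.0007, 0.0106, 0.0045] dist 0.012 dr [0.1, -0.0, -0.0]
basket_bar [(0.88, [282.9, 330.0]), (0.85, [357.2, 241.0]), (0.82, [316.1, 260.0])]
basket [(0.62, [310.0, 290.7]), (0.58, [285.1, 356.5]), (0.57, [352.3, 263.6])]
hook_tip [(0.65, [305.1, 259.8]), (0.25, [269.3, 244.0]), (0.21, [227.7, 179.2])]
hook_seat [(0.66, [314.2, 265.4])]
```

View pics/j.png

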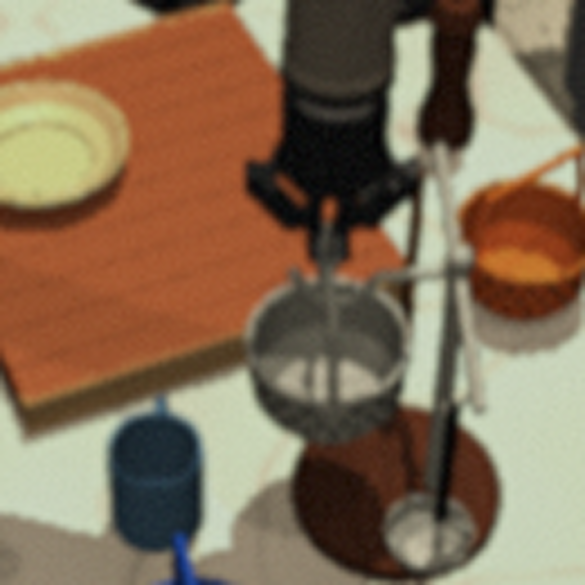

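The bar (330,270) lies between the tip (293,272) and the shank (385,270). Lowering until the hook takes the weight.

```bash
python3 -m crank '[{"linear":[0,0.003,0],"dr":[0,0,0],"hand":-1},{"linear":[0,0.006,0],"dr":[0,0,0],"hand":-1},{"linear":[0,0.008,0],"dr":[0,0,0],"hand":-1},{"linear":[0,0.008,0],"dr":[0,0,0],"hand":-1}]'; python3 -m crank '[{"linear":[0,0.001,0],"dr":[0,0,0],"hand":-1},{"linear":[0,0.002,0],"dr":[0,0,0],"hand":-1},{"linear":[0,0.002,0],"dr":[0,0,0],"hand":-1}]'
```

```text
t: 18.08
eef_pos: [0.5587, -0.3693, 0.2106]
tool_rot: [0.398, -0.398, 0.585, -0.584]
contact_force: [0.2, 0.1, -2.1]
gripper_width: 0.049
t: 18.33
eef_pos: [0.5589, -0.3696, 0.2092]
tool_rot: [0.398, -0.398, 0.584, -0.584]
contact_force: [0.0, 0.7, -1.5]
gripper_width: 0.049
```

```bash
python3 -m crank '[{"linear":[0,0.001,0],"dr":[0,0,0],"hand":-1},{"linear":[0,0.002,0],"dr":[0,0,0],"hand":-1},{"linear":[0,0.002,0],"dr":[0,0,0],"hand":-1}]';python3 -m crank '[{"linear":[0,0.001,0],"dr":[0,0,0],"hand":-1},{"linear":[0,0.002,0],"dr":[0,0,0],"hand":-1},{"linear":[0,0.002,0],"dr":[0,0,0],"hand":-1}]'
```

```text
t: 18.58
eef_pos: [0.5589, -0.3695, 0.2072]
tool_rot: [0.398, -0.398, 0.584, -0.584]
contact_force: [-0.1, -0.1, -2.3]
gripper_width: 0.05
t: 18.83
eef_pos: [0.5592, -0.3697, 0.2057]
tool_rot: [-0.398, 0.398, -0.584, 0.584]
contact_force: [-0.1, 0.9, 1.5]
gripper_width: 0.051
```

Force rose from −2.3 to +1.5 N: seated. Opening gradually.

```bash
python3 -m crank '[{"linear":[0,0,0],"dr":[0,0,0],"hand":-0.8},{"linear":[0,0,0],"dr":[0,0,0],"hand":-0.7},{"linear":[0,0,0],"dr":[0,0,0],"hand":-0.6},{"linear":[0,0,0],"dr":[0,0,0],"hand":-0.5},{"linear":[0,0,0],"dr":[0,0,0],"hand":-0.4},{"linear":[0,0,0],"dr":[0,0,0],"hand":-0.4},{"linear":[0,0,0],"dr":[0,0,0],"hand":-0.4}]' 20
python3 - <<'E'
from h import *
st();bot.read_camera("side")
for n in("basket_bar","basket","hook_tip","hook_seat"): print(n,[(round(x["score"],2),x["xy"]) for x in bot.place_of("side",n)[:3]])
E
```

```text
t: 19.42
eef_pos: [0.5589, -0.3696, 0.2053]
tool_rot: [0.398, -0.398, 0.584, -0.584]
contact_force: [0.3, -0.7, -0.4]
gripper_width: 0.301
t 19.4167 tcp [ 0.5589 -0.3696  0.2053] F [ 0.3 -0.7 -0.4] w 0.3009621113948107
[[-0.366 -0.     0.931]
 [-0.931  0.    -0.366]
 [-0.    -1.    -0.   ]]
basket_bar [(0.91, [315.1, 263.4]), (0.88, [280.8, 330.8]), (0.81, [359.3, 240.4])]
basket [(0.61, [281.2, 356.5]), (0.6, [352.8, 263.3]), (0.57, [310.6, 292.9])]
hook_tip [(0.97, [301.2, 258.0])]
hook_seat [(0.97, [314.5, 263.5])]
```

```bash
python3 -m crank '[{"linear":[0,-0.005,0],"dr":[0,0,0],"hand":-0.4},{"linear":[0,-0.015,0],"dr":[0,0,0],"hand":-0.4},{"linear":[0,-0.03,0],"dr":[0,0,0],"hand":-0.4},{"linear":[0,-0.06,0],"dr":[0,0,0],"hand":-0.4},{"linear":[0,-0.10,0],"dr":[0,0,0],"hand":-0.4},{"linear":[0,-0.14,0],"dr":[0,0,0],"hand":-0.4},{"linear":[0,-0.18,0],"dr":[0,0,0],"hand":-0.4},{"linear":[-0.03,-0.2,-0.02],"dr":[0,0,0],"hand":-0.4},{"linear":[-0.07,-0.2,-0.04],"dr":[0,0,0],"hand":-0.4},{"linear":[-0.11,-0.2,-0.06],"dr":[0,0,0],"hand":-0.4}]';python3 -m crank '[{"linear":[-0.04,0,0],"dr":[0,0,0],"hand":-0.4},{"linear":[-0.08,0,0],"dr":[0,0,0],"hand":-0.4},{"linear":[-0.12,0,0],"dr":[0,0,0],"hand":-0.4},{"linear":[-0.13,0,0],"dr":[0,0,0],"hand":-0.4},{"linear":[-0.13,0,0],"dr":[0,0,0],"hand":-0.4},{"linear":[-0.13,0,0],"dr":[0,0,0],"hand":-0.4},{"linear":[-0.13,0,0],"dr":[0,0,0],"hand":-0.4},{"linear":[-0.13,0,0],"dr":[0,0,0],"hand":-0.4}]'
python3 - <<'E'
from h import *
st();S=bot.read_camera("side");T=bot.read_camera("top")
H=np.array([.699,.2567])
for c in("side","top"):
  for n,z in(("basket_bar",.2485),("basket",.1085),("hook_seat",.2485),("lamp_head",.295),("plate",.04),("bowl",0),("mug",0),("spice_jar",0)):
    print(c,n,[(round(x["score"],2),np.round(x["xy"]).tolist(),np.round(at_z(c,x["xy"],z)[:2],3).tolist()) for x in bot.place_of(c,n)[:3]])
s=cv2.resize(S[120:350,200:390],(475,575),interpolation=cv2.INTER_CUBIC);t=cv2.resize(T[130:300,310:410],(320,544),interpolation=cv2.INTER_CUBIC)
im=np.zeros((575,795,3),np.uint8);im[:,:475]=s;im[:544,475:]=t;cv2.imwrite("pics/k.png",im)
E
```

```text
t: 20.5
eef_pos: [0.5435, -0.2524, 0.4081]
tool_rot: [-0.398, 0.396, -0.584, 0.586]
contact_force: [1.8, 0.8, -0.2]
gripper_width: 0.299
t: 21.17
eef_pos: [0.5907, -0.1327, 0.406]
tool_rot: [-0.397, 0.397, -0.585, 0.585]
contact_force: [0.5, 0.4, 0.4]
gripper_width: 0.3
t 21.1667 tcp [ 0.5907 -0.1327  0.406 ] F [0.5 0.4 0.4] w 0.2998015582742819
[[-0.369  0.001  0.929]
 [-0.929 -0.    -0.369]
 [ 0.    -1.     0.001]]
side basket_bar [(0.96, [282.0, 331.0], [0.36, -0.594]), (0.88, [358.0, 238.0], [0.746, -0.345]), (0.73, [276.0, 315.0], [0.363, -0.536])]
side basket [(0.94, [282.0, 356.0], [0.36, -0.591]), (0.82, [312.0, 290.0], [0.556, -0.391]), (0.79, [353.0, 262.0], [0.749, -0.331])]
side hook_seat [(0.88, [317.0, 263.0], [0.565, -0.395])]
side lamp_head [(0.6, [221.0, 155.0], [0.437, 0.252])]
side plate [(0.57, [250.0, 234.0], [0.467, 0.026])]
side bowl [(0.86, [230.0, 181.0], [0.511, 0.441])]
side mug [(0.61, [278.0, 312.0], [0.438, -0.358])]
side spice_jar [(0.8, [340.0, 360.0], [0.557, -0.619])]
top basket_bar [(0.94, [321.0, 142.0], [0.787, -0.238]), (0.69, [412.0, 273.0], [0.399, -0.493])]
top basket [(0.96, [401.0, 273.0], [0.394, -0.502]), (0.89, [319.0, 155.0], [0.782, -0.246]), (0.66, [365.0, 227.0], [0.545, -0.392])]
top hook_seat [(0.91, [378.0, 222.0], [0.548, -0.399]), (0.16, [146.0, 170.0], [0.71, 0.279])]
top lamp_head [(0.63, [138.0, 269.0], [0.421, 0.284])]
top plate [(0.86, [237.0, 258.0], [0.45, 0.026]), (0.61, [368.0, 203.0], [0.631, -0.419])]
top bowl [(0.96, [109.0, 243.0], [0.503, 0.475])]
top mug [(0.82, [348.0, 262.0], [0.433, -0.351])]
top spice_jar [(0.53, [424.0, 227.0], [0.549, -0.622])]
```

View pics/k.png

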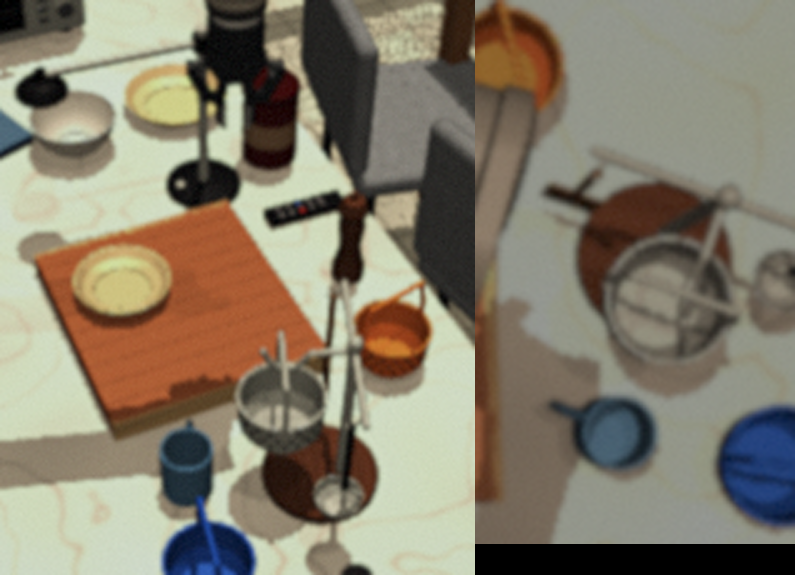

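Side: the basket hangs from the hook at (282,350), the lamp head is near (40,88) clear of the board, and plate, mug and bowl are unmoved. Top: the hook crosses the bar near its middle at about (680,298). A numeric check of centring and level follows.

Run:
```python
from h import *
C=np.array([.6345,-.4265]);u=np.array([-.931,.366]);v=np.array([.366,.931])
def rel(w): d=np.array(w[:2])-C; return np.round([d@u,d@v],4)
for c in("top","side"):
  bars=[];bases=[];seats=[]
  for i in range(4):
    bot.read_camera(c)
    for n,z,l,near in(("basket_bar",.2485,bars,(373,222) if c=="top" else (314,264)),("basket",.1085,bases,(365,227) if c=="top" else (311,291)),("hook_seat",.2485,seats,(378,221) if c=="top" else(314,264))):
      l+= [rel(at_z(c,x["xy"],z)) for x in bot.place_of(c,n) if np.hypot(*(np.array(x["xy"])-near))<11]
  print(c,"bar",bars,"base",bases,"seat",seats,sep="\n ")
  for m in bot.cut_out(c,"basket"):
    e=m["extent"];print(c,"cut",round(m["score"],2),np.round(e))
for nm,px in(("rim c",(670,297)),("bar L",(612,275)),("bar R",(735,318)),("col",(728,195)),("cross",(683,298))):
  p=(310+(px[0]-475)/3.2,130+px[1]/3.2);z={"rim c":.1805,"col":.292,"bar L":.2,"bar R":.2}.get(nm,.2485);print(nm,np.round(p,1),rel(at_z("top",p,z)))
```

```text
top
 bar
 [array([0.0977, 0.0065]), array([0.0935, 0.0037]), array([ 0.1015, -0.0032]), array([ 0.1011, -0.01  ])]
 base
 [array([ 0.096 , -0.0003]), array([ 0.0955, -0.0005]), array([0.0863, 0.0035]), array([ 0.0935, -0.0067])]
 seat
 [array([0.0868, 0.0026]), array([ 0.0849, -0.0024]), array([ 0.0806, -0.0015]), array([ 0.0784, -0.0088])]
top cut 0.97 [387. 256. 426. 295.]
top cut 0.68 [300. 129. 341. 166.]
top cut 0.59 [351. 205. 396. 245.]
top cut 0.55 [420. 221. 441. 233.]
side
 bar
 [array([0.0892, 0.0133]), array([0.0838, 0.0044]), array([ 0.09  , -0.0003]), array([0.092 , 0.0103])]
 base
 [array([ 0.0944, -0.0035]), array([ 0.0832, -0.0024]), array([ 0.0836, -0.0028]), array([ 0.0937, -0.0048])]
 seat
 [array([0.0928, 0.0019]), array([ 0.0855, -0.0022]), array([0.0744, 0.0028]), array([0.0863, 0.0005])]
side cut 0.76 [296. 250. 333. 303.]
side cut 0.59 [341. 235. 372. 268.]
side cut 0.57 [262. 316. 302. 366.]
rim c [370.9 222.8] [ 0.0888 -0.0004]
bar L [352.8 215.9] [0.0918 0.0618]
bar R [391.2 229.4] [ 0.0885 -0.0615]
col [389.1 190.9] [0.0017 0.0017]
cross [375.  223.1] [0.0959 0.0006]
```

```bash
python3 -c "
from h import *
print(bot.hand_in());st()"
```

```text
the job is handed in; nothing more can be done
None
the job is handed in; nothing more can be done
```

Both parts of the job are done in the order asked, and I handed it in at about 22 s of robot time. The hand-in gives no verdict.

- **Lamp:** I pushed the arm slowly round with shut fingers, with readings of 2 N or less. Its head is now at about (0.42, 0.28). That leaves about 7 cm between the head's rim and the board's edge, so neither arm nor head is over the board.
- **Basket:** I gripped it about 26 mm off the middle of the bar and brought it over the hook's tip. I then lowered it until the wrist force swung from −2.3 to +1.5 N, and let go. It stayed on the hook.
- **Centring and level:** Handle ends read from the picture lie +62 and −62 mm either side of the hook, and the rim centre is within 1 mm of it. The networks' averages put the bar and the underside within about 7 mm of the hook sideways. I saw no tilt, but those readings scatter by up to 1 cm, so a degree or two of tilt can't be ruled out.
- **Other things:** The robot touched none of them. Plate, bowl, mug and jar were found within about 1–3 cm of their first readings, which is roughly the networks' scatter.

**What disagreed:**
- **Missed first push:** It passed over the tube, because the fingertips sit about 25 mm higher than the TCP reading says. I allowed for that in everything after.
- **Grip opening:** Held on the 8 mm bar, the gripper read about 4 mm, but the hold was firm.

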